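Unhook the specimen carrier and seat it on the locating pin

TASK

Take the blue-headed specimen carrier off the drying rail: press its sprung red keeper open, lift it and draw its hook off the rail. Then set it gently, disc down, on the aluminium inspection base and nudge it along the slot until the hole under its disc drops over the brass pin and the disc sits flat on the base; let go and leave it standing there. Leave the other things on the desk where they are.

Things in the scene. Friction and masses are not known exactly. Their poses are not given: they have to be found in the camera images.
- stand: drying stand, fixed: grey foot plate 90 x 246 x 12 mm, two steel posts at y = -108 and +108 mm (black balls on top, highest point 167 mm), joined by a level steel rail 12 mm thick that runs along the stand's own y. Origin: centre of the underside. The rail's axis lies 150 mm above the origin
- rail_mid (a point): middle of the rail, on its axis; axes as the stand's. The hook hangs somewhere along the rail, up to 30 mm from here
- carrier: specimen carrier, loose, 0.3 to 0.55 kg, 138 mm tall, hanging on the rail; z up. Origin: centre of the underside of its steel disc (110 mm across, 14 mm thick, specimens on it up to z = 23 mm), in the mouth of a round hole 20 mm wide, 14 mm deep. A stem 14 mm thick rises to a blue C-shaped hook, 24 mm wide along y, mouth to the carrier's +x (= stand's +x as it hangs; yaw as the stand's)
- grip (a point): midway between the two grip faces when the keeper is fully pressed: carrier x = -8.5, y = 0, z = 120 mm. Faces: blue fixed one at x = -32, red keeper one at x = +28 (out) or +15 (pressed), 24 mm wide, z = 102 to 138. Fingers from above closing along the carrier's x squeeze the keeper open and hold the carrier at once; keep fingertips above z = 100 mm
- keeper (a joint): travel of the red sprung keeper, m: 0 shut (sprung out), 0.013 fully pressed (towards the carrier's -x). Spring 5 N at 0, 10 N at 0.013; the tongue is clear of the rail from 0.0105 on; it springs shut when let go
- inspection_base: inspection base, fixed: aluminium block 130 x 130 x 30 mm, origin at the centre of its underside. A black slot 54 mm long runs along its own y through the middle of its top; in it stands a fixed brass pin 12 mm thick, 10 mm high, tapered to 7 mm at the tip. The pin is on the slot's centre line (x = 0), anywhere from y = -14 to +14 mm: not reported; feel or look for it
- slot_mid (a point): middle of the slot on the top of the base, 30 mm above the base's origin; axes as the base's, slot along y. The carrier is seated when its disc lies flat at this height over the pin; it may stand at any yaw
- objective_can: bystander: white screw canister 41 mm across, 58 mm tall, standing at the back; leave alone. Origin: centre of its underside
- etchant: bystander: brown dropper bottle 34 mm across, 89 mm tall, standing at the back; leave alone. Origin: centre of its underside
- petri: bystander: glass dish 70 mm across, 14 mm tall, lying to the right; leave alone. Origin: centre of its underside
- mouse: bystander: black computer mouse 108 x 55 x 40 mm, at the back; leave alone. Origin: centre of its underside
- hook_seat (a point): where the rail's axis lies in the hook as it hangs: carrier x = 0, z = 86 mm. Carrier frame, mm: C's back at x = -9, roof z = 92 (rests on the rail), floor z = 56, nose x = 8 to 14 hanging from the roof to z = 82. The keeper's steel tongue (z = 72 to 78) lies under the rail and stops lifting; with the keeper pressed it withdraws into the back
- hook_mouth (a point): mouth of the C, under the nose (carrier x = 11, y = 0, z = 69 mm). To unhook: keeping the keeper pressed, lift the carrier straight up 12 to 23 mm (17 is best), then move it level towards its own -x (its back's side): the rail passes out under the nose. After 70 to 80 mm the disc too is clear of the rail and can be raised; cross the stand's posts only above them
- slide_box: bystander: red box 34 x 85 x 28 mm, lying at the right front; leave alone. Origin: centre of its underside

How it is judged (in metres and radians):
On the way, in this order (a step that is already met when the one before it is completed fails the run):
1. the keeper is pressed open while the carrier still hangs on the rail (value of joint keeper above 0.0105 m and x of carrier in the frame of stand between -0.015 and 0.015 m), for 0.1 s.
2. the carrier is off the rail and held clear of it (horizontal distance between carrier and inspection_base above 0.03 m and contact force between carrier and stand below 0.1 N and height (world z) of carrier above 0.05 m and (x of carrier in the frame of stand below -0.024 m or x of carrier in the frame of stand above 0.06 m)), for 0.1 s.
At the end, for the whole second after the job is handed in: The carrier stands upright and at rest on the inspection base with the pin in its hole: underside of the disc within 3 mm of the base's top, within 0.04 rad of level, its centre within 6 mm of the slot's line and 20 mm of the slot's middle; the keeper has sprung shut again (under 3 mm) (z of carrier in the frame of slot_mid between -0.003 and 0.003 m and x of carrier in the frame of slot_mid between -0.006 and 0.006 m and y of carrier in the frame of slot_mid between -0.02 and 0.02 m and angle between the z axis of carrier and the z axis of inspection_base, either way round below 0.04 rad and height (world z) of grip above 0.12 m and linear speed of carrier below 0.02 m/s and value of joint keeper below 0.003 m); the robot touches nothing.
It fails at once if the carrier is struck or pressed hard on the base (over 80 N) (contact force between carrier and inspection_base above 80 N).
It fails at once if the carrier is dropped or laid on the desk (its underside below 20 mm) (height (world z) of carrier below 0.02 m).
It fails at once if the objective can, bottle, dish, mouse or slide box is pushed more than 30 mm (distance of any of objective_can, etchant, petri, mouse, slide_box from where it was at the start of the episode above 0.03 m).
It also fails if it takes over 51 s, if anything falls off the work surface, if the arm or the gripper's body presses on something with over 40 N, if the wrist force passes 120 N, or if a joint passes its speed limit or range.

ROBOT

A 7-joint arm with a two-finger parallel gripper is mounted at the origin on a cart in front of the work surface, level with it; the furniture and walls round the work are solid. World frame = base frame: x ahead of the robot, y to its left, z up, the work surface at z = 0. Lengths are in mm, angles in rad, forces in N, time in s.
With the tool pointing down it reaches from about 400 to 875 mm from the base axis. Payload 4.4 kg.
Tool frame: the origin (TCP) lies midway between the tips of the shut fingers; the grasp point (between the pads) lies 19 mm behind it (ctrl.grip_point_offset is the distance from the TCP to the grasp point, in mm); z points along the fingers, y is the line along which they close (so a half turn about z gives the same grasp; the last joint's range is limited). The gripper opens to 85 mm and grips with 20 to 120 N. Pads are 22 mm wide; open, the fingers measure 114 mm over their backs; the gripper's body (76 mm by 85 mm) begins 54 mm behind the grasp point. The pads swing forward as they close: fully open they stand 13 mm farther back than shut.
Start: joints at [-1.263, 0.628, 0.038, 1.517, -0.027, 0.996, -0.02], TCP at [237.329, 605.139, 231.313] pointing down, gripper open.
Joint ranges: [-3.06, 3.06], [-0.37, 2.12], [-1.25, 1.32], [0.18, 2.47], [-1.1, 4.24], [0.23, 1.98], [-2.94, 2.94]. Speed limits (rad/s): [2.57, 2.57, 3.14, 3.14, 3.14, 3.14, 3.14].

INTERFACE

Orientations are given as [roll, pitch, yaw] about the fixed x, y, z axes, in that order (R = Rz(yaw) Ry(pitch) Rx(roll)).
In Python, from cell import ctrl, imaging gives the robot as it stands (ctrl), with the cameras (imaging).
- The arm moves only by the shell command python3 nudge.py, which reads ROWS from standard input. ROWS is 1 to 12 rows, parted by a bar, with the numbers parted by spaces; each row has 7 numbers: dx, dy, dz in mm, then a rotation vector rx, ry, rz in rad, then the finger opening in mm; each row shifts and turns the commanded pose from where the row before left it, along the tool's axes as they then stand; what a row does not reach is not made up. A row lasts 1/10 s, in which the tool goes at most 50 mm and 0.15 rad, less where a joint would pass 70% of its speed; a pose out of reach is approached as far as the arm can. The fingers move at their own pace and stop on an object; the grip force is fixed at half the most. Time passes only in rows, so rows that do not move let the fingers close. It prints the time, the measured TCP pose, the force, the opening and the grip force at its end. Input that does not fit is refused with a message, and nothing moves.
- ctrl.read_state(): the state, without advancing time (a new reading comes with each control period).
- imaging.get_image(name): name is "side" or "top"; returns the picture (384x512x3 uint8, blue, green, red); there is no depth.
- imaging.calibration(name): a dict with "fx", "fy", "cx", "cy" (pixels), "k1" (the pictures are not rectified: a ray, as slopes to the right and down, at radius r is drawn at 1 + k1 r^2 times it, then the intrinsics apply), "rvec" (rotation vector, rad) and "tvec" (3), from world to camera coordinates, as OpenCV has them. Camera axes: x right, y down, z forward; pixel columns grow to the right and rows downward; lengths in mm; the calibration is good to about 2 mm. A picture is of the moment at which its call begins. calibration takes no time and is no camera call.
- ctrl.finish_job(): hands the job in; it is judged then, once.
The state is a dict: "clock": time; "qpos": joint angles; "qd": joint speeds; "tau": joint torques, N m; "eef_pos": TCP position; "tool_rot": TCP orientation; "force": force on the tool from outside, world axes, zero at the start; "torque": the same for the moment, N m; "width": finger opening in mm; "gripper_force": force on a finger pad.
Only numpy, scipy, OpenCV 4.12 (cv2) and the standard library are available. Lean on these libraries where they do the work, as an engineer would, in place of code of your own. Each camera call takes 0.05 s, during which the arm holds its last target. There are 200 camera calls.

## Working session

There is one attempt and no reset: what is moved stays moved. The work goes in short steps, Python scripts to look and compute and a shell command to move; the robot and the scene stay as the last step left them, time stands still between calls to the robot, and variables do not carry over. Pictures are saved under pics/ and viewed, at most 13 in all, crops included, and the job is handed in when it is done.

```bash
mkdir -p pics; ls
python3 - <<'E'
from cell import ctrl, imaging
import cv2
for n in("side","top"):
    cv2.imwrite(f"pics/{n}0.png",imaging.get_image(n)); print(n,imaging.calibration(n))
s=ctrl.read_state();print(s["clock"],s["eef_pos"],s["tool_rot"],s["force"],s["width"],ctrl.grip_point_offset)
E
```

```text
cell.py
nudge.py
pics
side {'fx': 454.2001959017678, 'fy': 454.2001959017678, 'cx': 260.161478534673, 'cy': 189.54662301386566, 'k1': -0.17782902295948924, 'rvec': array([ 2.24488163, -0.60255517,  0.26937708]), 'tvec': array([-535.05939865,  248.4455203 , 1670.08534871])}
top {'fx': 481.3589909984645, 'fy': 481.3589909984645, 'cx': 253.95173734050175, 'cy': 188.6628452957187, 'k1': -0.0007878190253631082, 'rvec': array([ 2.17841167, -2.18036219,  0.12264246]), 'tvec': array([-105.68331322,  560.9121057 , 1757.45055169])}
0.1 [237.1136782  604.61600281 230.48255444] [-3.13986524e+00  3.01720061e-05  2.76779971e+00] [ 0.21452086 -0.00425834  0.17358837] 85.24868733672942 18.700000000000003
```

View pics/side0.png

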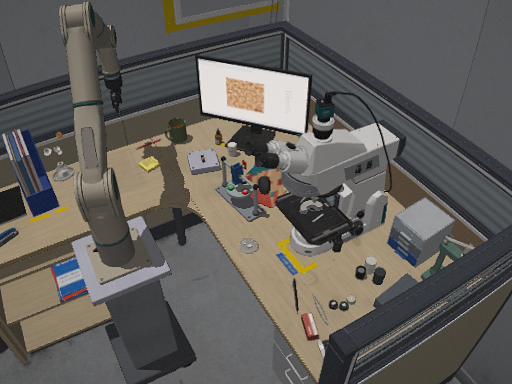

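View pics/top0.png

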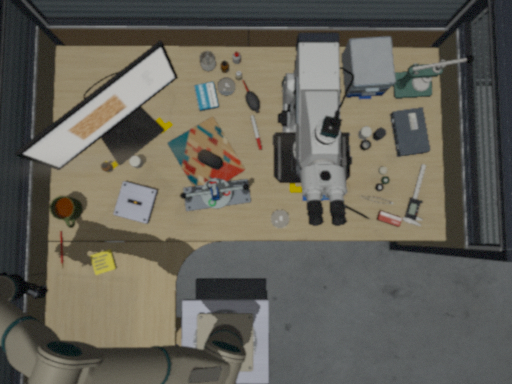

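Side: stand near (240,195), inspection base near (203,161). Top: stand near (217,195), base near (136,201). I'll zoom in on both.

Run:
```python
import cv2,numpy as np
t=cv2.imread("pics/top0.png")[165:225,100:260]; s=cv2.imread("pics/side0.png")[140:225,180:300]
t=cv2.resize(t,None,fx=5,fy=5,interpolation=cv2.INTER_CUBIC)
s=cv2.resize(s,None,fx=6,fy=6,interpolation=cv2.INTER_CUBIC)
cv2.imwrite("pics/tz.png",t);cv2.imwrite("pics/sz.png",s)
```

```text
(no output)
```

View pics/tz.png

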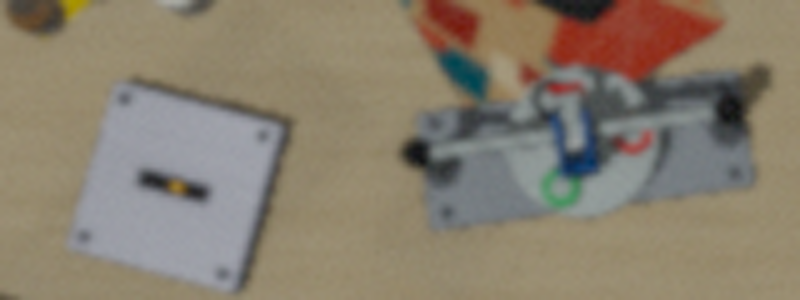

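View pics/sz.png

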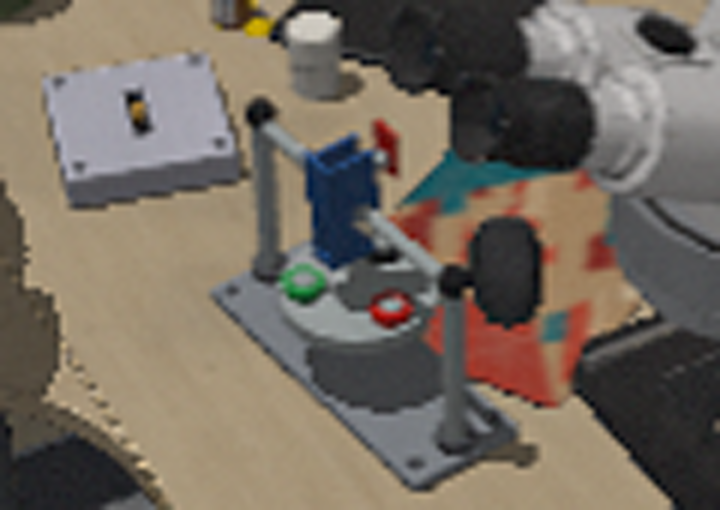

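```bash
cat > h.py <<'E'
import cv2,numpy as np
from cell import ctrl, imaging
def ray(n,uv):
    c=imaging.calibration(n);R=cv2.Rodrigues(np.array(c["rvec"]))[0]
    K=np.array([[c["fx"],0,c["cx"]],[0,c["fy"],c["cy"]],[0,0,1]])
    p=cv2.undistortPoints(np.array([[uv]],float),K,np.array([c["k1"],0,0,0,0.]))[0,0]
    return -R.T@np.array(c["tvec"]),R.T@np.array([*p,1])
def plane(n,uv,z):
    o,d=ray(n,uv);return o+d*(z-o[2])/d[2]
def tri(a,b):
    (o1,d1),(o2,d2)=ray("top",a),ray("side",b)
    A=np.stack([d1,-d2],1);t=np.linalg.lstsq(A,o2-o1,rcond=None)[0]
    p,q=o1+t[0]*d1,o2+t[1]*d2;return (p+q)/2,np.linalg.norm(p-q)
tz=lambda x,y:((x+.5)/5-.5+100,(y+.5)/5-.5+165)
sz=lambda x,y:((x+.5)/6-.5+180,(y+.5)/6-.5+140)
E
python3 - <<'E'
from h import *
np.set_printoptions(precision=1,suppress=True)
print("balls",tri(tz(415,152),sz(261,111)),tri(tz(729,108),sz(453,280)))
for z in(150,158):print(plane("top",tz(415,152),z),plane("top",tz(729,108),z),plane("side",sz(261,111),z),plane("side",sz(453,280),z))
print("red",tri(tz(563,87),sz(386,147)),"bluetop", [plane("top",tz(*p),200) for p in((562,172),(597,168))],[plane("side",sz(*p),202) for p in((308,155),(355,138))])
B=[plane("top",tz(*p),30) for p in((122,82),(290,122),(240,290),(70,247))];print("base",B,np.mean(B,0),[np.linalg.norm(B[i]-B[i-1]) for i in range(4)])
C=[plane("side",sz(*p),30) for p in((46,77),(205,55),(241,160),(70,188))];print("base side",C,np.mean(C,0))
for n,f,ps in(("top",tz,((138,178),(210,192),(176,187))),("side",sz,((130,92),(148,130),(138,112)))):print(n,[plane(n,f(*p),z) for p,z in zip(ps,(30,30,40))])
print("disc",plane("top",tz(585,142),76),plane("side",sz(360,290),76))
# blue mask
t=cv2.imread("pics/top0.png");h=cv2.cvtColor(t,cv2.COLOR_BGR2HSV);m=cv2.inRange(h,(100,120,40),(125,255,255));m[:,:205]=0;m[:,230:]=0;m[:180]=0;m[205:]=0
ys,xs=np.nonzero(m);print(list(zip(xs,ys)))
E
```

```text
balls (array([525.6, 140.4, 159.9]), np.float64(1.47442833231545)) (array([555. , -74. , 159.2]), np.float64(3.565044780684681))
[527.1 141.4 150. ] [557.5 -74.7 150. ] [530.1 152.1 150. ] [558.3 -64.5 150. ]
[526.4 140.4 158. ] [556.7 -74.7 158. ] [525.9 142.8 158. ] [553.9 -72.2 158. ]
red (array([567.5,  38. , 183.4]), np.float64(2.0486600460067175)) bluetop [array([509.5,  36.7, 200. ]), array([512.2,  13.4, 200. ])] [array([508.7,  35.9, 202. ]), array([543. ,  36.1, 202. ])]
base [array([589.1, 374. ,  30. ]), array([559.4, 249.7,  30. ]), array([435.6, 284.1,  30. ]), array([467.3, 409.1,  30. ])] [512.9 329.2  30. ] [np.float64(126.78764488951724), np.float64(127.80170789123353), np.float64(128.46273745207816), np.float64(128.90887227184857)]
base side [array([468. , 412.7,  30. ]), array([586.5, 375.8,  30. ]), array([553.7, 246.3,  30. ]), array([430.5, 280.4,  30. ])] [509.7 328.8  30. ]
top [array([518. , 360.6,  30. ]), array([507.7, 307.5,  30. ]), array([510.7, 330.2,  40. ])]
side [array([516.5, 362.6,  30. ]), array([508.9, 313.3,  30. ]), array([506.9, 325.1,  40. ]
[... 500 characters left out ...]
.int64(217), np.int64(196)), (np.int64(218), np.int64(196)), (np.int64(212), np.int64(197)), (np.int64(213), np.int64(197)), (np.int64(214), np.int64(197)), (np.int64(215), np.int64(197)), (np.int64(216), np.int64(197)), (np.int64(217), np.int64(197)), (np.int64(218), np.int64(197)), (np.int64(212), np.int64(198)), (np.int64(213), np.int64(198)), (np.int64(214), np.int64(198)), (np.int64(215), np.int64(198)), (np.int64(216), np.int64(198)), (np.int64(217), np.int64(198)), (np.int64(218), np.int64(198)), (np.int64(212), np.int64(199)), (np.int64(213), np.int64(199)), (np.int64(214), np.int64(199)), (np.int64(215), np.int64(199)), (np.int64(216), np.int64(199)), (np.int64(217), np.int64(199))]
```

The pictures show the stand's yaw at about 0.137 rad, the carrier at about (541.5, 29.6) and the grip point at about (533, 28.5, 184). The base centre is about (511.5, 329), and the pin is near the middle of the slot. I'll raise the tool and turn it first.

```bash
cat >> h.py <<'E'
from scipy.spatial.transform import Rotation as Ro
def go(x,y,z,yaw):
    s=ctrl.read_state();R=Ro.from_euler("xyz",s["tool_rot"]);T=Ro.from_euler("xyz",[np.pi,0,yaw])
    print("tool d",np.round(R.inv().apply(np.array([x,y,z])-s["eef_pos"]),1),"rv",np.round((R.inv()*T).as_rotvec(),4),"t",s["clock"],"F",np.round(s["force"],1),"w",round(s["width"],1),"j7",round(s["qpos"][6],2))
E
echo '0 0 -10 0 0 0.1325 85 | 0 0 -10 0 0 0.1325 85 | 0 0 -10 0 0 0.1325 85 | 0 0 -10 0 0 0.1325 85 | 0 0 -10 0 0 0.1325 85 | 0 0 -10 0 0 0.1325 85 | 0 0 -10 0 0 0.1325 85 | 0 0 -10 0 0 0.1325 85 | 0 0 0 0 0 0 85' | python3 nudge.py | tail -3
python3 -c "
from h import *
go(533,28.5,300,1.708)"
```

```text
force: [-0.2, -0.2, -0.5]
width: 84.7
gripper_force: 0.0
tool d [-612.1  214.    11.6] rv [ 0.0012 -0.0014 -0.0005] t 1.0 F [-0.2 -0.2 -0.5] w 84.7 j7 -0.93
```

```bash
echo '-40 14 1 0 0 0 85 | -40 14 1 0 0 0 85 | -40 14 1 0 0 0 85 | -40 14 1 0 0 0 85 | -40 14 1 0 0 0 85 | -40 14 1 0 0 0 85 | -40 14 1 0 0 0 85 | -40 14 1 0 0 0 85 | -40 14 1 0 0 0 85 | -40 14 1 0 0 0 85 | -40 14 1 0 0 0 85 | -40 14 1 0 0 0 85' | python3 nudge.py | tail -3
python3 -c "
from h import *
go(533,28.5,300,1.708)"
```

```text
force: [0.9, 0.4, 1.0]
width: 84.9
gripper_force: 0.0
tool d [-130.2   45.8   -1.3] rv [-0.0008  0.0002  0.0039] t 2.2 F [0.9 0.4 1. ] w 84.9 j7 -0.03
```

```bash
echo '-40 14 0 0 0 0 85 | -40 14 0 0 0 0 85 | -35 13 0 0 0 0.004 85 | -10 4 0 0 0 0 85 | 0 0 0 0 0 0 85 | 0 0 0 0 0 0 85' | python3 nudge.py | tail -3
python3 - <<'E'
from h import *
go(533,28.5,230,1.708)
a=imaging.get_image("top");b=imaging.get_image("side")
t=cv2.resize(a[165:225,180:260],None,fx=5,fy=5,interpolation=2);s=cv2.resize(b[130:190,200:280],None,fx=5,fy=5,interpolation=2)
cv2.imwrite("pics/c1.png",np.hstack([t,s]))
E
```

```text
force: [0.5, -0.1, -0.1]
width: 85.0
gripper_force: 0.0
tool d [-8.2  1.9 68.7] rv [-0.0016 -0.0013 -0.0016] t 2.8 F [ 0.5 -0.1 -0.1] w 85.0 j7 0.24
```

View pics/c1.png

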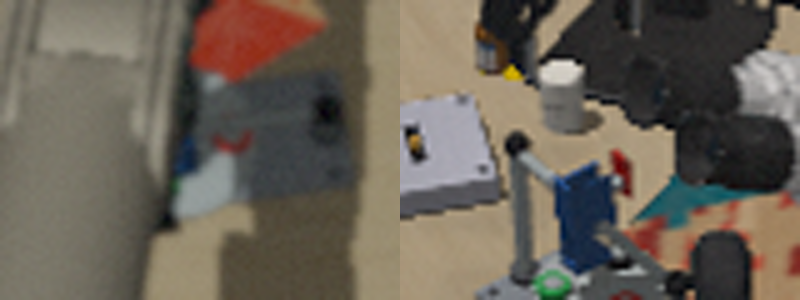

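The arm hides the top view, but in the side view the carrier hangs as before, with blue at (585,215) and red at (622,172). I'll descend around it.

```bash
echo '-8 2 15 0 0 0 85 | 0 0 20 0 0 0 85 | 0 0 20 0 0 0 85 | 0 0 10 0 0 0 85 | 0 0 0 0 0 0 85' | python3 nudge.py | tail -3
python3 - <<'E'
from h import *
go(533,28.5,168,1.708)
b=imaging.get_image("side")
cv2.imwrite("pics/c2.png",cv2.resize(b[120:220,190:290],None,fx=6,fy=6,interpolation=2))
E
```

```text
force: [-0.6, 0.3, -0.6]
width: 85.1
gripper_force: 0.0
tool d [-0.   0.4 65.2] rv [-0.0029 -0.0005 -0.002 ] t 3.4 F [-0.6  0.3 -0.6] w 85.1 j7 0.3
```

View pics/c2.png

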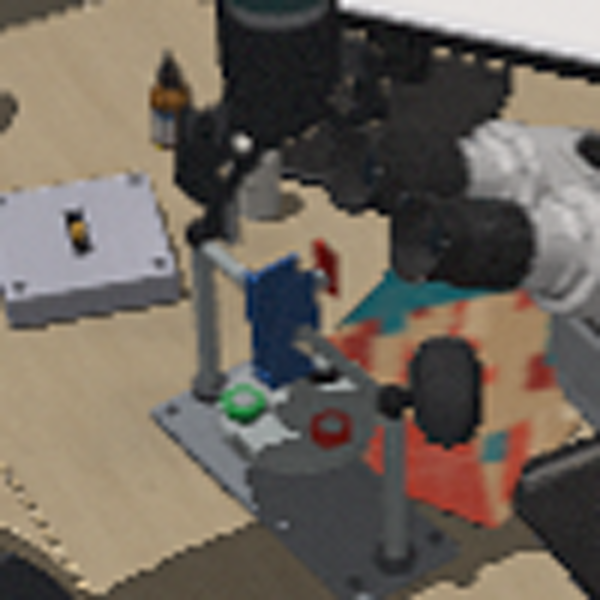

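Run:
```python
from h import *
c=imaging.calibration("side")
K=np.array([[c["fx"],0,c["cx"]],[0,c["fy"],c["cy"]],[0,0,1]])
s=ctrl.read_state();print(s["eef_pos"])
P=np.array([[491,23,246],[575,34,246],[491,23,202],[575,34,202],[533,28.5,202],[533,28.5,330]],float)
q=cv2.projectPoints(P,np.array(c["rvec"]),np.array(c["tvec"]),K,np.array([c["k1"],0,0,0,0.]))[0][:,0]
print(((q-[190,120]+.5)*6).round())
```

```text
[533.63646762  28.12975849 234.19825212]
[[230. 241.]
 [339. 191.]
 [233. 295.]
 [341. 245.]
 [287. 270.]
 [281. 108.]]
```

The near fingertip appears where predicted at (230,240). Straight down, the fingers will straddle the blue at (250–320,275) and the red at (325,265). I'll descend.

```bash
echo '0 0 15 0 0 0 85 | 0 0 15 0 0 0 85 | 0 0 10 0 0 0 85 | 0 0 10 0 0 0 85 | 0 0 10 0 0 0 85 | 0 0 5 0 0 0 85 | 0 0 0 0 0 0 85' | python3 nudge.py | tail -3
python3 -c "
from h import *
go(533,28.5,168,1.708)"
```

```text
force: [0.2, 0.6, -0.8]
width: 85.0
gripper_force: 0.0
tool d [ 1.4 -0.4  0.7] rv [-0.0012 -0.0001 -0.0043] t 4.15 F [ 0.2  0.6 -0.8] w 85.0 j7 0.35
```

```bash
echo '0 0 0 0 0 0 60 | 0 0 0 0 0 0 52 | 0 0 0 0 0 0 48 | 0 0 0 0 0 0 44 | 0 0 0 0 0 0 30 | 0 0 0 0 0 0 30 | 0 0 0 0 0 0 30 | 0 0 0 0 0 0 30' | python3 nudge.py | tail -12
python3 -c "
from h import *
go(533,28.5,185,1.708)"
```

```text
clock: 4.95
eef_pos: [530.7, 26.4, 171.4]
tool_rot: [-3.136, -0.002, 1.703]
force: [-11.0, -1.4, 23.3]
width: 44.4
gripper_force: 57.7
tool d [  1.8   2.4 -13.6] rv [-0.0052 -0.0018 -0.005 ] t 4.95 F [-11.   -1.4  23.3] w 44.4 j7 0.35
```

Gripped at 44 mm with 58 N. I'll lift 18 mm and ease slightly towards -x.

```bash
echo '0 -1 -4 0 0 0 30 | 0 -1 -4 0 0 0 30 | 0 0 -4 0 0 0 30 | 0 0 -4 0 0 0 30 | 0 0 -3 0 0 0 30 | 0 0 0 0 0 0 30 | 0 0 0 0 0 0 30' | python3 nudge.py | tail -6
python3 - <<'E'
from h import *
go(533,28.5,185,1.708)
b=imaging.get_image("side")
cv2.imwrite("pics/c3.png",cv2.resize(b[130:220,210:290],None,fx=6,fy=6,interpolation=2))
E
```

```text
clock: 5.65
eef_pos: [532.0, 27.0, 188.2]
tool_rot: [-3.141, 0.0, 1.704]
force: [-0.3, -0.3, -4.9]
width: 44.2
gripper_force: 62.7
tool d [1.4 1.2 3.2] rv [-0.0002  0.     -0.0042] t 5.65 F [-0.3 -0.3 -4.9] w 44.2 j7 0.33
```

View pics/c3.png

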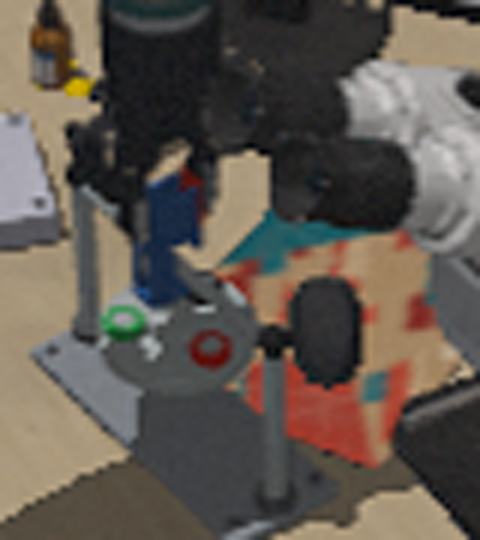

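The carrier hangs free in the grip, with the rail inside the C, about 17 mm lifted and carrying its own weight (about 5 N). I'll draw it off level.

```bash
echo '0 -5 0 0 0 0 30 | 0 -6 0 0 0 0 30 | 0 -8 0 0 0 0 30 | 0 -8 0 0 0 0 30 | 0 0 0 0 0 0 30' | python3 nudge.py | tail -5
echo '0 -10 0 0 0 0 30 | 0 -12 0 0 0 0 30 | 0 -12 0 0 0 0 30 | 0 -12 0 0 0 0 30 | 0 -10 0 0 0 0 30 | 0 -5 0 0 0 0 30 | 0 0 0 0 0 0 30' | python3 nudge.py | tail -5
```

```text
eef_pos: [503.2, 23.1, 188.2]
tool_rot: [-3.139, -0.001, 1.703]
force: [-0.2, 0.4, -4.3]
width: 43.9
gripper_force: 62.7
eef_pos: [444.0, 15.2, 188.4]
tool_rot: [-3.141, -0.0, 1.704]
force: [-0.1, -0.3, -4.8]
width: 43.9
gripper_force: 62.8
```

```bash
echo '0 0 -20 0 0 0 30 | 0 0 -30 0 0 0 30 | 0 0 -30 0 0 0 30 | 0 0 -30 0 0 0 30 | 10 4 -5 0 0 0 30 | 20 7 0 0 0 0 30 | 25 8 0 0 0 0 30 | 25 8 0 0 0 0 30 | 25 8 0 0 0 0 30 | 25 8 0 0 0 0 30 | 25 8 0 0 0 0 30 | 25 8 0 0 0 0 30' | python3 nudge.py | tail -5
echo '25 8 0 0 0 0 30 | 25 8 0 0 0 0 30 | 25 8 0 0 0 0 30 | 25 8 0 0 0 0 30 | 15 5 0 0 0 0 30 | 5 3 0 0 0 0 30 | 0 0 0 0 0 0 30' | python3 nudge.py | tail -5
python3 - <<'E'
from h import *
np.set_printoptions(precision=1,suppress=True)
for n,(x0,y0,x1,y1) in(("top",(110,175,162,227)),("side",(184,145,224,178))):
    im=cv2.imread(f"pics/{n}0.png");h=cv2.cvtColor(im,cv2.COLOR_BGR2HSV)[y0:y1,x0:x1].astype(int)
    S,V,H=h[...,1],h[...,2],h[...,0]
    g=((V>140)&(S<45)).astype(np.uint8)
    cs=max(cv2.findContours(g,0,2)[0],key=cv2.contourArea);(c,wh,a)=cv2.minAreaRect(cs)
    bx=cv2.approxPolyDP(cv2.convexHull(cs),3,True)[:,0]+[x0,y0]
    print(n,"poly",[plane(n,p,30)[:2] for p in bx.astype(float)],c,wh)
    inner=np.zeros_like(g);cv2.drawContours(inner,[cs],-1,1,-1);inner=cv2.erode(inner,np.ones((5,5)))>0
    Y=inner&(S>100)&(V>90); 
    w=Y*S; yy,xx=np.mgrid[y0:y1,x0:x1]
    if w.sum(): p=((w*xx).sum()/w.sum(),(w*yy).sum()/w.sum());print("pin",p,Y.sum(),plane(n,p,36))
    D=inner&((V<110)|(S>100))
    lab,l,st,ce=cv2.connectedComponentsWithStats(D.astype(np.uint8))
    for k in range(1,lab):
        if st[k,4]>5:
            pts=np.argwhere(l==k)[:,::-1]+[x0,y0];W=np.array([plane(n,q,30)[:2] for q in pts.astype(float)]);m=W.mean(0);u=np.linalg.svd(W-m)[2][0];print("slot",m,u,np.ptp((W-m)@u),st[k,4])
E
python3 -c "
from h import *
go(502,328,290,1.704)"
```

```text
eef_pos: [478.9, 203.8, 301.5]
tool_rot: [-3.14, 0.0, 1.705]
force: [1.3, -0.6, -5.8]
width: 44.0
gripper_force: 63.4
eef_pos: [503.0, 325.9, 302.2]
tool_rot: [-3.141, 0.001, 1.704]
force: [0.1, -0.5, -5.6]
width: 44.1
gripper_force: 63.5
top poly [array([585.4, 381.3]), array([552. , 259.1]), array([437.8, 290. ]), array([467.3, 411.3])] (23.649852752685547, 27.321956634521484) (35.244483947753906, 35.32151794433594)
pin (np.float64(134.99403578528828), np.float64(201.96819085487078)) 7 [511.1 330.4  36. ]
slot [512.6 335.7] [0.3 1. ] 50.20884095960559 42
side poly [array([550.9, 258.1]), array([434.9, 293.1]), array([465.2, 409.2]), array([585.9, 382.8])] (18.58108139038086, 13.486486434936523) (17.91948890686035, 29.26302146911621)
pin (np.float64(202.48565573770492), np.float64(158.01024590163934)) 6 [509.1 331.7  36. ]
slot [511.2 337.9] [-0.3 -1. ] 53.04215100679334 22
tool d [ 2.3 -0.7 12.2] rv [-0.0011  0.0012  0.0005] t 8.8 F [ 0.1 -0.5 -5.6] w 44.1 j7 -0.28
```

```bash
echo '4 -0.7 -0 0 0 0 30 | 0 0 25 0 0 0 30 | 0 0 30 0 0 0 30 | 0 0 30 0 0 0 30 | 0 0 25 0 0 0 30 | 0 0 20 0 0 0 30 | 0 0 10 0 0 0 30 | 0 0 5 0 0 0 30 | 0 0 0 0 0 0 30' | python3 nudge.py | tail -5
python3 - <<'E'
from h import *
go(501.8,329.9,155,1.704)
a=imaging.get_image("top");b=imaging.get_image("side");cv2.imwrite("pics/t4.png",a);cv2.imwrite("pics/s4.png",b)
t=cv2.resize(a[165:235,100:180],None,fx=5,fy=5,interpolation=2);s=cv2.resize(b[110:180,165:245],None,fx=5,fy=5,interpolation=2)
cv2.imwrite("pics/c4.png",np.hstack([t,s]))
E
```

```text
eef_pos: [502.1, 329.2, 158.5]
tool_rot: [3.141, 0.0, 1.703]
force: [-0.4, 0.3, -4.2]
width: 44.0
gripper_force: 63.5
tool d [ 0.7 -0.2  3.5] rv [ 0.0001  0.0001 -0.0009] t 9.7 F [-0.4  0.3 -4.2] w 44.0 j7 -0.22
```

View pics/c4.png

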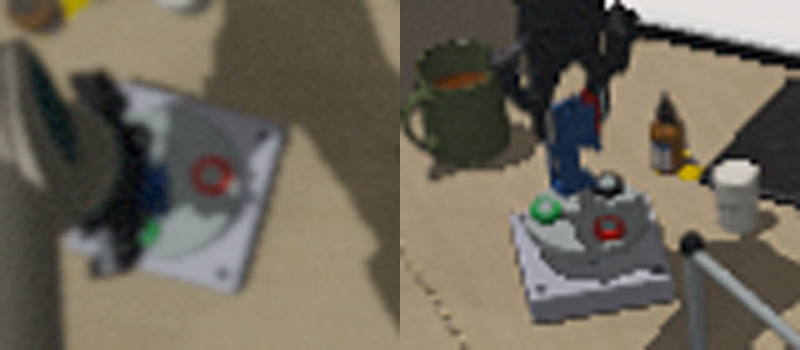

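Top: the disc is over the base with its right edge at (245,190). Side: the disc hovers over the base, with the green ring at (546,210) and the red ring at (608,230). I'll use the rings to work out how far the carrier has moved relative to the tool.

Run:
```python
from h import *
np.set_printoptions(precision=1,suppress=True)
def cen(f,box,col):
    x0,y0,x1,y1=box;h=cv2.cvtColor(cv2.imread(f),cv2.COLOR_BGR2HSV)[y0:y1,x0:x1].astype(int)
    H,S,V=h[...,0],h[...,1],h[...,2]
    m=((abs(H-65)<18)&(S>110)) if col=="g" else (((H<8)|(H>172))&(S>140))
    m=m&(V>50);yy,xx=np.mgrid[y0:y1,x0:x1];return (xx[m].mean(),yy[m].mean()),m.sum()
for n,col,f0,b0,f1,b1 in(("side","g","pics/side0.png",(222,180,240,194),"pics/s4.png",(265-0*1-80+0,145,285-80,160)),
  ("side","r","pics/side0.png",(238,184,254,196),"pics/s4.png",(280,150,296,162)),
  ("top","r","pics/top0.png",(222,188,234,198),"pics/t4.png",(136,193,150,207))):
    if n=="side": b1=(184,145,202,160) if col=="g" else (280-80+0,150,216,162); 
    p,k=cen(f0,b0,col);q,l=cen(f1,b1,col)
    A=plane(n,p,84);B=plane(n,q,71);print(n,col,k,l,p,q,A,B,B-A)
```

```text
side g 19 15 (np.float64(230.1578947368421), np.float64(187.52631578947367)) (np.float64(193.73333333333332), np.float64(152.2)) [503.6  43.2  84. ] [476.5 347.9  71. ] [-27.1 304.8 -13. ]
side r 23 14 (np.float64(246.2608695652174), np.float64(191.91304347826087)) (np.float64(206.42857142857142), np.float64(155.92857142857142)) [547.2 -12.1  84. ] [514.4 294.5  71. ] [-32.9 306.7 -13. ]
top r 0 12 (np.float64(nan), np.float64(nan)) (np.float64(143.25), np.float64(199.83333333333334)) [nan nan nan] [516.3 292.9  71. ] [nan nan nan]<stdin>:7: RuntimeWarning: Mean of empty slice.
  ret = ret.dtype.type(ret / rcount)
```

The estimated disc centre is (510.5, 332±2) and the pin is at about (510, 331). That's inside the hole's tolerance, so I'll lower gently.

```bash
echo '0 0 3 0 0 0 30 | 0 0 3 0 0 0 30 | 0 0 2 0 0 0 30 | 0 0 1 0 0 0 30 | 0 0 1 0 0 0 30 | 0 0 1 0 0 0 30 | 0 0 1 0 0 0 30 | 0 0 0 0 0 0 30' | python3 nudge.py | tail -5
echo '0 0 1 0 0 0 30 | 0 0 1 0 0 0 30 | 0 0 1 0 0 0 30 | 0 0 0 0 0 0 30' | python3 nudge.py | tail -5
```

```text
eef_pos: [501.8, 329.5, 146.1]
tool_rot: [-3.141, 0.0, 1.704]
force: [0.0, -0.6, -5.0]
width: 43.5
gripper_force: 63.5
eef_pos: [501.7, 329.5, 143.1]
tool_rot: [-3.141, 0.0, 1.704]
force: [-0.3, -0.7, -3.8]
width: 43.7
gripper_force: 63.5
```

```bash
echo '0 0 1 0 0 0 30 | 0 0 1 0 0 0 30 | 0 0 1 0 0 0 30 | 0 0 0 0 0 0 30' | python3 nudge.py | tail -5
echo '0 0 1 0 0 0 30 | 0 0 1 0 0 0 30 | 0 0 0 0 0 0 30' | python3 nudge.py | tail -5
```

```text
eef_pos: [501.8, 329.6, 140.1]
tool_rot: [-3.141, 0.0, 1.704]
force: [-0.1, 0.1, -5.6]
width: 44.0
gripper_force: 63.4
eef_pos: [501.8, 329.6, 138.5]
tool_rot: [-3.142, -0.0, 1.704]
force: [-0.9, -1.1, -2.0]
width: 43.7
gripper_force: 64.3
```

```bash
echo '0 0 1 0 0 0 30 | 0 0 0 0 0 0 30' | python3 nudge.py | tail -5
echo '0 0 1 0 0 0 30 | 0 0 0 0 0 0 30' | python3 nudge.py | tail -5
```

```text
eef_pos: [501.8, 329.7, 138.4]
tool_rot: [-3.142, -0.001, 1.704]
force: [-3.9, -2.5, 4.7]
width: 44.0
gripper_force: 66.1
eef_pos: [501.7, 329.8, 138.3]
tool_rot: [-3.142, -0.001, 1.704]
force: [-5.7, -2.2, 11.1]
width: 44.1
gripper_force: 67.8
```

Contact is at TCP 138.4, about 20 mm below the hover, so it's probably seated. I'll check from the picture and with a small sideways nudge along the slot.

```bash
echo '0 0 -1 0 0 0 30 | 2 0 0 0 0 0 30 | 2 0 0 0 0 0 30 | 2 0 0 0 0 0 30 | 0 0 0 0 0 0 30' | python3 nudge.py | tail -5
echo '-2 0 0 0 0 0 30 | -2 0 0 0 0 0 30 | -2 0 0 0 0 0 30 | -2 0 0 0 0 0 30 | -2 0 0 0 0 0 30 | -2 0 0 0 0 0 30 | 0 0 0 0 0 0 30' | python3 nudge.py | tail -5
python3 - <<'E'
from h import *
b=imaging.get_image("side");cv2.imwrite("pics/s5.png",b)
cv2.imwrite("pics/c5.png",cv2.resize(b[135:180,180:235],None,fx=10,fy=10,interpolation=2))
E
```

```text
eef_pos: [501.6, 331.1, 138.5]
tool_rot: [-3.14, 0.005, 1.702]
force: [-4.0, -10.8, 13.7]
width: 44.2
gripper_force: 67.9
eef_pos: [502.1, 327.8, 138.6]
tool_rot: [3.14, -0.006, 1.706]
force: [-4.5, 4.5, 6.1]
width: 43.7
gripper_force: 65.8
```

View pics/c5.png

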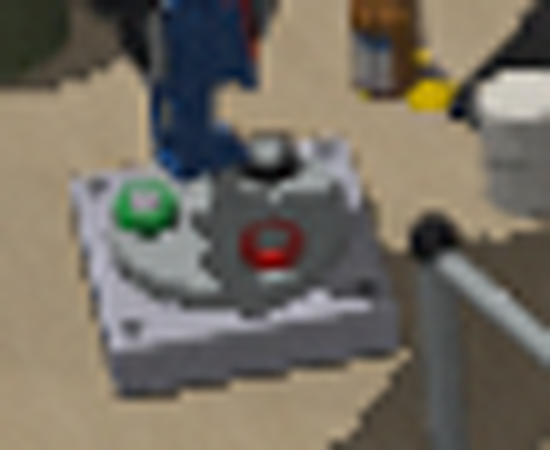

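The side view shows the disc lying on the base, its rim at (240,305) on the top face with no tilt. The ring height (hover about 52 minus 20 mm) also says seated. I'll release in small steps, holding the blue finger still by shifting +x as the fingers open.

```bash
echo '1.5 0 0 0 0 0 30 | 0 0 -0.5 0 0 0 45 | 0 0 0 0 0 0 46 | 0 0 0 0 0 0 46' | python3 nudge.py | tail -5
echo '0 0.5 0 0 0 0 48 | 0 1 0 0 0 0 50 | 0 0 0 0 0 0 50' | python3 nudge.py | tail -5
```

```text
eef_pos: [502.8, 325.4, 137.7]
tool_rot: [3.141, -0.0, 1.704]
force: [-0.5, 1.2, -1.9]
width: 46.2
gripper_force: 20.8
eef_pos: [504.2, 324.6, 137.3]
tool_rot: [-3.141, 0.001, 1.703]
force: [-0.4, -0.6, -5.0]
width: 49.8
gripper_force: 8.6
```

```bash
echo '0 1 0 0 0 0 52 | 0 1 0 0 0 0 54 | 0 1 0 0 0 0 56 | 0 0 0 0 0 0 56' | python3 nudge.py | tail -5
echo '0 1 0 0 0 0 58 | 0 1 0 0 0 0 60 | 0 0.5 0 0 0 0 62 | 0 0 0 0 0 0 62' | python3 nudge.py | tail -5
```

```text
eef_pos: [507.2, 325.7, 137.8]
tool_rot: [3.141, -0.0, 1.704]
force: [0.9, -0.5, -5.0]
width: 56.2
gripper_force: 6.3
eef_pos: [509.4, 326.3, 138.2]
tool_rot: [3.141, -0.001, 1.704]
force: [-1.0, 0.3, -0.9]
width: 62.0
gripper_force: 0.8
```

```bash
echo '0 0 0 0 0 0 68 | 0 0 0 0 0 0 76 | 0 -2 0 0 0 0 85 | 0 0 0 0 0 0 85 | 0 0 0 0 0 0 85' | python3 nudge.py | tail -5
python3 - <<'E'
from h import *
b=imaging.get_image("side");cv2.imwrite("pics/s6.png",b);cv2.imwrite("pics/t6.png",imaging.get_image("top"))
cv2.imwrite("pics/c6.png",cv2.resize(b[115:180,175:235],None,fx=9,fy=9,interpolation=2))
E
```

```text
eef_pos: [507.5, 325.9, 137.9]
tool_rot: [3.141, -0.0, 1.704]
force: [0.1, -0.1, -0.2]
width: 84.8
gripper_force: 0.0
```

View pics/c6.png

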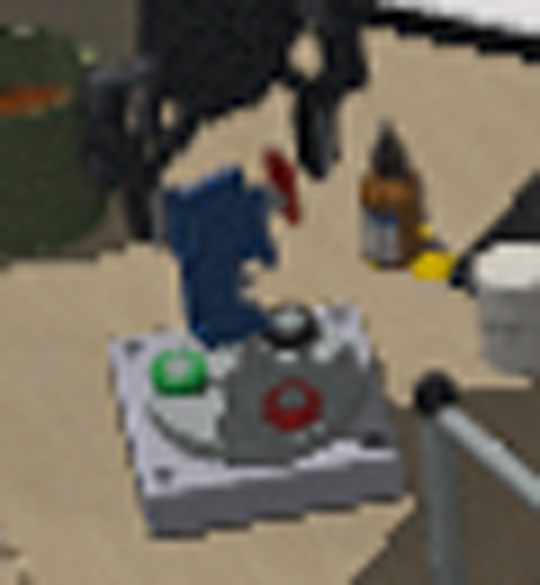

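The keeper is out and the fingers are clear. The blue head looks a little leaned, from (165,190) to (200,340), so I'll check the level against the projection of an upright carrier and the rings.

Run:
```python
from h import *
np.set_printoptions(precision=1,suppress=True)
c=imaging.calibration("side")
K=np.array([[c["fx"],0,c["cx"]],[0,c["fy"],c["cy"]],[0,0,1]])
def pr(P):return cv2.projectPoints(P,np.array(c["rvec"]),np.array(c["tvec"]),K,np.array([c["k1"],0,0,0,0.]))[0][:,0]
def blue(f,box):
    x0,y0,x1,y1=box;h=cv2.cvtColor(cv2.imread(f),cv2.COLOR_BGR2HSV)[y0:y1,x0:x1]
    m=cv2.inRange(h,(100,110,30),(125,255,255));L=[(np.nonzero(r)[0].min()+x0,np.nonzero(r)[0].max()+x0,y+y0) for y,r in enumerate(m) if r.any()]
    L=np.array(L);print(f,[tuple(map(int,r)) for r in L]);
blue("pics/side0.png",(226,160,246,188));blue("pics/s6.png",(190,130,208,156))
Rz=Ro.from_euler("z",.137)
loc=np.array([[-32,12,138],[-32,12,102],[-9,12,56],[-32,-12,138],[-32,-12,102],[28,0,138],[28,0,102]],float)
for o in((541,29.5,64),(511,331,30)):
    for tl in(0,-.1):print(o,tl,pr((Rz*Ro.from_euler("y",tl)).apply(loc)+o).tolist())
```

```text
pics/side0.png [(237, 238, 163), (235, 238, 164), (233, 241, 165), (231, 241, 166), (231, 241, 167), (231, 241, 168), (231, 241, 169), (231, 241, 170), (231, 242, 171), (231, 242, 172), (232, 242, 173), (232, 242, 174), (232, 238, 175), (232, 238, 176), (232, 237, 177), (233, 238, 178), (233, 240, 179), (232, 241, 180), (233, 241, 181), (233, 240, 182), (234, 238, 183), (235, 235, 184)]
pics/s6.png [(200, 201, 134), (198, 201, 135), (194, 203, 136), (194, 203, 137), (194, 203, 138), (194, 203, 139), (194, 203, 140), (194, 203, 141), (194, 204, 142), (195, 204, 143), (195, 200, 144), (195, 200, 145), (196, 200, 146), (196, 200, 147), (196, 200, 148), (196, 202, 149), (196, 204, 150), (196, 203, 151), (197, 201, 152), (198, 198, 153)]
(541, 29.5, 64) 0 [[230.55644125736575, 165.3441654790286], [230.93284358182908, 172.49060735251757], [236.1062018023655, 179.0180287604702], [234.17422318756675, 168.48321185002683], [234.50587808828945, 175.64675485298625], [244.93107489369152, 160.89546749152484], [245.11198409564082, 168.0210482837042]]
(541, 29.5, 64) -0.1 [[227.70124720541875, 167.5
[... 178 characters left out ...]
6], [242.03551281795038, 161.8494758367245], [242.99156720549124, 168.59977933096022]]
(511, 331, 30) 0 [[192.80282721049178, 135.48694958692167], [193.56429862608167, 142.19925197583], [198.9025182730128, 148.61946490706256], [195.71783627024737, 138.03936867875478], [196.45343177381426, 144.77522359813398], [205.95908334403745, 131.77865132361467], [206.5613091063042, 138.47055263956418]]
(511, 331, 30) -0.1 [[190.198654527584, 137.3619496612633], [191.69054798351647, 143.72723644749118], [197.87219670415402, 149.29562360823263], [193.0979784509004, 139.9331457990049], [194.5678888704336, 146.3173014958616], [203.23274944370388, 132.52389661032404], [204.55348779050067, 138.9017357036769]]
```

The left edge (columns 194→195) and the top row (136) match an upright carrier seated at z = 30. I'll retreat straight up.

```bash
echo '0 1 -5 0 0 0 85 | 0 0 -10 0 0 0 85 | 0 0 -15 0 0 0 85 | 0 0 -25 0 0 0 85 | 0 0 -30 0 0 0 85 | 0 0 -30 0 0 0 85 | 0 0 -20 0 0 0 85 | -30 0 0 0 0 0 85 | 0 0 0 0 0 0 85 | 0 0 0 0 0 0 85' | python3 nudge.py | tail -5
python3 - <<'E'
from h import *
a=imaging.get_image("top");b=imaging.get_image("side")
t=cv2.resize(a[165:235,100:180],None,fx=5,fy=5,interpolation=2);s=cv2.resize(b[110:180,165:245],None,fx=5,fy=5,interpolation=2)
cv2.imwrite("pics/c7.png",np.hstack([t,s]))
E
```

```text
eef_pos: [512.7, 295.6, 273.7]
tool_rot: [3.141, -0.001, 1.702]
force: [-0.6, -0.2, 0.8]
width: 85.0
gripper_force: 0.0
```

View pics/c7.png

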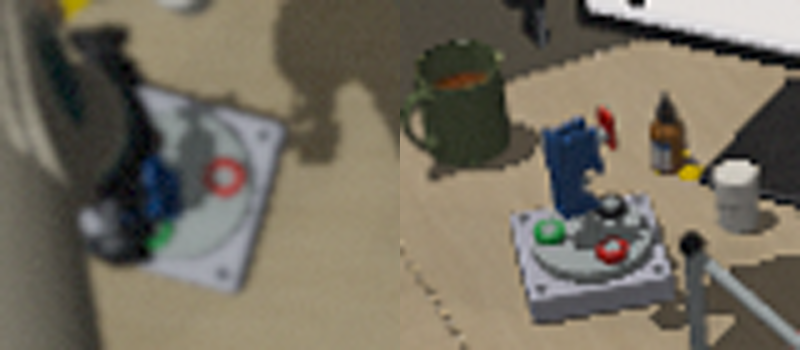

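Run:
```python
from h import *
np.set_printoptions(precision=1,suppress=True)
a=imaging.get_image("top");b=imaging.get_image("side")
def red(im,x0,y0,x1,y1):
    h=cv2.cvtColor(im,cv2.COLOR_BGR2HSV)[y0:y1,x0:x1].astype(int);m=((h[...,0]<10)|(h[...,0]>170))&(h[...,1]>110);yy,xx=np.mgrid[y0:y1,x0:x1];return (xx[m].mean(),yy[m].mean())
p=red(a,138,193,152,208);q=red(b,199,153,215,166);print(p,q,tri(p,q),plane("top",p,50),plane("side",q,50))
h=cv2.imread("pics/side0.png");t=cv2.imread("pics/top0.png")
p0=red(t,220,186,234,199);q0=red(h,238,184,254,196);print("hang",p0,q0,tri(p0,q0))
t4=cv2.imread("pics/t4.png");s4=cv2.imread("pics/s4.png");print("hover",tri(red(t4,136,193,150,207),red(s4,199,150,216,162)))
```

```text
(np.float64(145.22727272727272), np.float64(200.13636363636363)) (np.float64(207.04545454545453), np.float64(159.9090909090909)) (array([515.4, 290.6,  50.9]), np.float64(2.773375295337674)) [516.8 290.2  50. ] [514.6 292.2  50. ]
hang (np.float64(226.55555555555554), np.float64(193.44444444444446)) (np.float64(246.73529411764707), np.float64(192.0)) (array([543.9,  -9.5,  82. ]), np.float64(12.173894361828342))
hover (array([516. , 296.6,  71.5]), np.float64(0.4091565838132292))
```

```bash
python3 -c "
from cell import ctrl, imaging
print(ctrl.finish_job())"
```

```text
the job is handed in; nothing more can be done
None
```

The carrier is off the rail and standing on the inspection base, measured about flat at 30 mm with the pin in its hole and the keeper sprung out; the job is handed in, but no verdict came back.

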